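# Sterilise the spatula tip in the narrow pot

## Task

Before the next sample, sterilise the tip of the lab spatula: lift the spatula out of its stand and, keeping hold of it, dip its tip about half-way down into the narrow, tall steel pot (not the wide, low one), without knocking that pot over or pushing it away. Then hang the spatula upright in its stand again, with its guard disc flat on the stand's top, and let go.

Things in the scene. Friction and masses are not known exactly. Their poses are not given: they have to be found in the camera images.
- spatula_handle (a point): Centre of the loose lab spatula's upright handle: round, black, 18 mm diameter, 74 mm long; its top is 37 mm above this point. Grip it here from above, at any yaw. Below it is a round grey guard disc, 60 mm diameter, 3 mm thick, its underside 40 mm below this point; below that a steel shaft of 8 mm diameter ending in a flat blade 12 mm wide. About 60 g. z points up along the handle.
- spatula_tip (a point): Lowest point of the spatula's blade, 115 mm straight below the centre of the handle and 75 mm below the underside of the guard disc.
- stand_hole (a point): Centre of the round hole (32 mm diameter) in the stand's top plate, at its upper face, 90 mm above the worktop. White fixed stand: level plate 94 mm square, 6 mm thick, on two side cheeks over a foot 110 x 100 mm, 8 mm high. Shaft and blade pass down through the hole; the guard disc rests on the plate and carries the spatula. z points up.
- pot_mouth (a point): Centre of the mouth, at rim height, of the narrow, tall pot: dry open steel cup on a dark round foot, 62 mm outer and 56 mm inner diameter, rim 72 mm above the worktop, 57 mm deep inside; loose, about 0.45 kg. Another pot of the same steel is wider and lower (88 mm across, 40 mm high) and is not the one. z points up.

How it is judged:
By the outcome, as a careful person would: the job done as asked, in the order asked, and still so for the second after the job is handed in, with the robot touching nothing.
It also fails if it takes over 58 s, if anything falls off the work surface, if the arm or the gripper's body presses on something with over 40 N, if the wrist force passes 120 N, or if a joint passes its speed limit or range.

## Robot

A 6-joint arm with a two-finger parallel gripper is mounted at the origin on a cart in front of the work surface, level with it; the furniture and walls round the work are solid. World frame = base frame: x ahead of the robot, y to its left, z up, the work surface at z = 0. Lengths are in m, angles in rad, forces in N, time in s.
With the tool pointing down it reaches from about 0.35 to 0.8 m from the base axis. Payload 7.3 kg.
Tool frame: the origin (TCP) lies midway between the tips of the shut fingers; the grasp point (between the pads) lies 19 mm behind it (env.pinch_z is the z of the grasp point in the tool frame, in m); z points along the fingers, y is the line along which they close (so a half turn about z gives the same grasp; the last joint's range is limited). The gripper opens to 85 mm and grips with 20 to 120 N. Pads are 22 mm wide; open, the fingers measure 114 mm over their backs; the gripper's body (76 mm by 85 mm) begins 54 mm behind the grasp point. The pads swing forward as they close: fully open they stand 13 mm farther back than shut.
Start: joints at [-1.361, 0.342, 1.524, -0, 1.275, -0.146], TCP at [0.183, -0.492, 0.201] pointing down, gripper open.
Joint ranges: [-2.53, 2.53], [-0.77, 2.02], [0.04, 2.7], [-1, 4.14], [0.28, 2.66], [-3.11, 3.11]. Speed limits (rad/s): [2.57, 2.57, 3.14, 3.14, 3.14, 3.14].

## Interface

Orientations are given as a unit quaternion [x, y, z, w].
In Python, from station import readout, imaging, workorder, env gives the robot as it stands.
- The arm moves only by the tool carry_out, never from a script. Its argument "increments" is a list of rows, each a list of 3 entries, a list of its own where there are three numbers: the shift along the world's x, y, z in mm, then the turn about the world's z in rad, then the finger opening in mm, from 0 to 85.4. In form: [[[x, y, z], twist, grip], ...]. A call has 1 to 10 rows; each row is the pose to reach, as a shift and turn from the pose commanded when the call began; what a row does not reach only later rows make up. A row lasts 1/10 s, in which the tool goes at most 50 mm and 8.59 degrees, less where a joint would pass 70% of its speed; a pose out of reach is approached as far as the arm can. A call with a gripper value outside its range is refused whole. The fingers move at their own pace and stop on an object; "newtons" is the grip in N (left out, the last holds). Time passes only in rows, so rows that repeat a pose let the fingers close. It gives the time, the measured TCP pose, the force, the opening and the grip force at its end, in the units of the state.
- readout.get_state(): the state, without advancing time (a new reading comes with each control period).
- imaging.read_camera(name): name is "scene" or "top" or "wrist"; returns the picture (420x560x3 uint8, red, green, blue); there is no depth.
- imaging.camera_info(name): a dict with "intrinsics" (3x3 intrinsics, pixels), "view" (4x4, takes a point from world to camera coordinates). Camera axes: x right, y down, z forward; pixel columns grow to the right and rows downward; lengths in m; the calibration is good to about 2 mm. A picture is of the moment at which its call begins: read the wrist's pose just before it. camera_info takes no time and is no camera call; for the wrist camera it gives the pose at the moment of the call.
- workorder.close_job(): hands the job in; it is judged then, once.
The state is a dict: "time_s": time; "qpos": joint angles; "joint_velocities": joint speeds; "joint_torque": joint torques, N m; "ee_pos": TCP position; "ee_rot": TCP orientation; "force": force on the tool from outside, world axes, zero at the start; "moment": the same for the moment, N m; "opening": finger opening in m; "finger_force": force on a finger pad.
Only numpy, scipy, OpenCV 4.12 (cv2) and the standard library are available. Lean on these libraries where they do the work, as an engineer would, in place of code of your own. Each camera call takes 0.05 s, during which the arm holds its last target. There are 200 camera calls.

## Working session

There is one attempt and no reset: what is moved stays moved. The work goes in short steps, Python scripts to look and compute and a tool call to move; the robot and the scene stay as the last step left them, time stands still between calls to the robot, and variables do not carry over. Pictures are saved under pics/ and viewed, at most 10 in all, crops included, and the job is handed in when it is done.

Besides the shell and the picture viewer there is one more tool, called after ">>>" by a JSON object that holds its "method" and its "body". carry_out: Moves the arm, as the interface text tells. Its arguments: {"type":"object","properties":{"increments":{"type":"array"},"newtons":{"type":"number"}},"required":["increments"]}

```bash
mkdir -p pics
python3 - <<'E'
from station import readout, imaging, workorder, env
import cv2, numpy as np
np.set_printoptions(precision=4,suppress=True)
for n in ("scene","top"):
    cv2.imwrite(f"pics/{n}1.png",imaging.read_camera(n)[:,:,::-1])
    i=imaging.camera_info(n);print(n,i["intrinsics"],i["view"])
s=readout.get_state();print(s["time_s"],s["ee_pos"],s["ee_rot"],s["opening"],env.pinch_z)
E
```

```text
scene [[528.8696   0.     280.8329]
 [  0.     528.8696 211.0182]
 [  0.       0.       1.    ]] [[-0.8677 -0.4966 -0.0235  0.4028]
 [-0.2135  0.415  -0.8844  0.2403]
 [ 0.4489 -0.7624 -0.4661  0.8388]
 [ 0.      0.      0.      1.    ]]
top [[444.8026   0.     278.6269]
 [  0.     444.8026 204.7404]
 [  0.       0.       1.    ]] [[-0.0012 -1.      0.0025 -0.1003]
 [-0.9908  0.0009 -0.1356  0.5299]
 [ 0.1356 -0.0026 -0.9908  0.9682]
 [ 0.      0.      0.      1.    ]]
0.1 [ 0.1828 -0.4917  0.2007] [ 0.9842  0.1769 -0.     -0.0007] 0.08542945834570849 -0.0187
```

View pics/scene1.png

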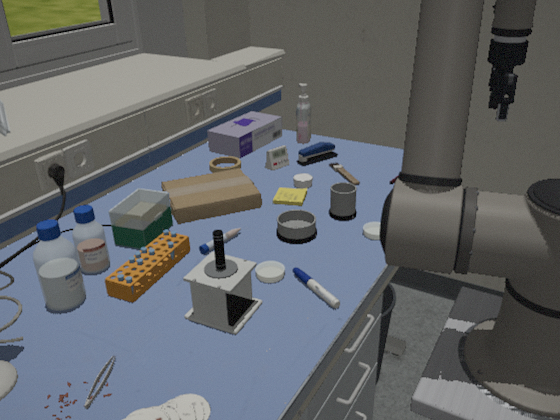

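View pics/top1.png

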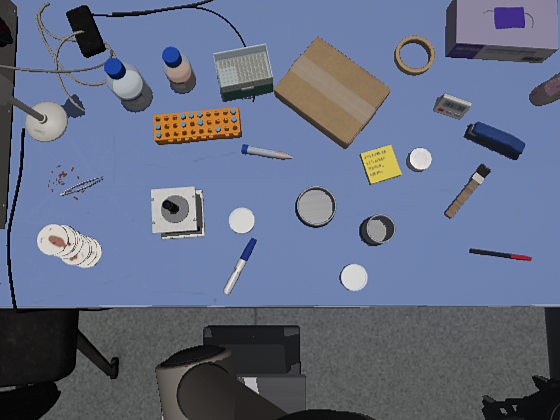

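The scene view shows the spatula in the stand: handle around (219,249), disc (221,268). The tall pot is at (343,200) and the wide one at (297,226). In the top view the stand is near (177,211), the tall pot near (378,230) and the wide pot at (316,206). I'll zoom in on both.

Run:
```python
import cv2, numpy as np
t=cv2.imread("pics/top1.png");s=cv2.imread("pics/scene1.png")
z=lambda im,x,y:cv2.resize(im[y:y+50,x:x+66],None,fx=6,fy=6,interpolation=cv2.INTER_CUBIC)
def zz(im,x,y,w,h):return cv2.resize(im[y:y+h,x:x+w],(400,300),interpolation=cv2.INTER_CUBIC)
a=np.hstack([zz(t,140,180,80,60),zz(t,340,200,80,60)])
b=np.hstack([zz(s,160,225,120,90),zz(s,300,160,80,60)])
cv2.imwrite("pics/z1.png",np.vstack([a,b]))
```

```text
(no output)
```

View pics/z1.png

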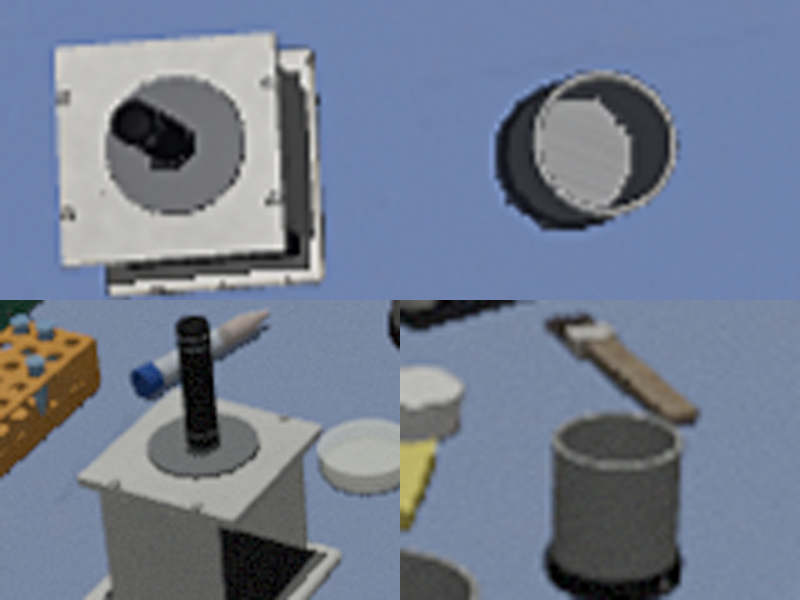

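```bash
cat > h.py <<'E'
import numpy as np
from station import imaging
def bp(n,uv,z,info=None):
    i=info or imaging.camera_info(n);K=np.array(i["intrinsics"]);V=np.array(i["view"]);R=V[:3,:3];t=V[:3,3]
    o=-R.T@t;d=R.T@np.linalg.solve(K,[*uv,1]);return (o+d*(z-o[2])/d[2])[:2]
E
python3 - <<'E'
from h import *
np.set_printoptions(precision=4,suppress=True)
c=lambda u,v,x,y,s:(x+(u+.5)/s-.5,y+(v+.5)/s-.5)
P=[c(u,v,140,180,5) for u,v in((56,47),(275,34),(285,255),(62,267))]
Q=np.array([bp("top",p,.09) for p in P]);print(Q,Q.mean(0),np.linalg.norm(Q-np.roll(Q,1,0),axis=1))
print("disc",bp("top",c(175,145,140,180,5),.093),bp("scene",c(204,147,160,225,3.333),.093))
print("htop",bp("top",c(134,123,140,180,5),.167),bp("scene",c(193,25,160,225,3.333),.167))
print("pot",bp("top",c(605,144,340,200,5),.072),bp("scene",c(217,141,300,160,5),.072))
print([bp("top",c(u,144,340,200,5),.072) for u in(534,676)])
E
```

```text
[[0.5568 0.1735]
 [0.5624 0.0797]
 [0.4673 0.0731]
 [0.4623 0.1674]] [0.5122 0.1234] [0.0946 0.0939 0.0953 0.0944]
disc [0.514  0.1205] [0.5108 0.1263]
htop [0.5132 0.1195] [0.5109 0.126 ]
pot [ 0.4729 -0.4944] [ 0.4725 -0.3155]
[array([ 0.473 , -0.4636]), array([ 0.4729, -0.5251])]
```

Run:
```python
from h import *
c=lambda u,v,x,y,s:(x+(u+.5)/s-.5,y+(v+.5)/s-.5)
print("pot",bp("top",c(205,144,340,200,5),.072),bp("scene",c(217,141,300,160,5),.072))
print([bp("top",c(u,144,340,200,5),.072) for u in(134,276)])
```

```text
pot [ 0.47310646 -0.32119458] [ 0.47245265 -0.31548841]
[array([ 0.47313702, -0.29047171]), array([ 0.47307591, -0.35192227])]
```

>>> {"method": "carry_out", "body": {"increments": [[[30, 20, 30], 0, 85], [[60, 60, 40], 0, 85], [[90, 100, 50], 0, 85], [[120, 140, 50], 0, 85], [[150, 180, 50], 0, 85], [[180, 220, 50], 0, 85], [[210, 265, 50], 0, 85], [[230, 310, 50], 0, 85], [[250, 355, 50], 0, 85], [[250, 355, 50], 0, 85]]}}

```text
time_s: 1.1
ee_pos: [0.4341, -0.1323, 0.2511]
ee_rot: [0.984, 0.18, 0.0, -0.001]
force: [1.0, -1.0, -0.1]
opening: 0.085
finger_force: 0.0
```

>>> {"method": "carry_out", "body": {"increments": [[[15, 45, 0], 0, 85], [[30, 90, 0], 0, 85], [[45, 135, 0], 0, 85], [[55, 180, 0], 0, 85], [[65, 220, 0], 0, 85], [[72, 245, 0], 0, 85], [[78, 255, 0], 0, 85], [[78, 255, 0], 0, 85], [[78, 255, 0], 0, 85]]}}

```text
time_s: 2.0
ee_pos: [0.5108, 0.1166, 0.251]
ee_rot: [0.984, 0.177, -0.0, 0.0]
force: [-0.2, -0.4, 0.7]
opening: 0.085
finger_force: 0.0
```

Run:
```python
from h import *
from station import readout
import cv2
np.set_printoptions(precision=4,suppress=True)
i=imaging.camera_info("wrist");print(i);s=readout.get_state();print(s["ee_pos"],s["joint_velocities"],s["qpos"])
cv2.imwrite("pics/w1.png",imaging.read_camera("wrist")[:,:,::-1])
```

```text
{'intrinsics': array([[294.193 ,   0.    , 283.5734],
       [  0.    , 294.193 , 205.4218],
       [  0.    ,   0.    ,   1.    ]]), 'view': array([[ 0.3476, -0.9376,  0.0008, -0.0673],
       [-0.8922, -0.3305,  0.3078,  0.4391],
       [-0.2883, -0.1077, -0.9515,  0.5871],
       [ 0.    ,  0.    ,  0.    ,  1.    ]])}
[0.5108 0.1166 0.251 ] [-0.0149 -0.0091  0.0051  0.0024 -0.0011  0.0012] [ 0.0787  0.3064  1.4369 -0.0007  1.3991  1.2945]
```

View pics/w1.png

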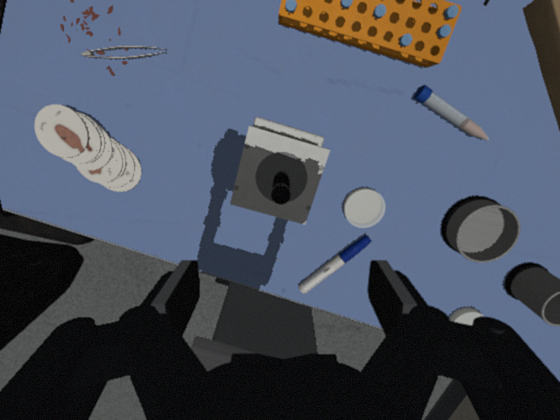

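The wrist view shows the disc centred near (281,177), the handle top near (282,196), and plate corners near (248,137), (328,163), (306,222) and (231,204). The fingers frame the scene at the bottom.

Run:
```python
from h import *
import cv2
np.set_printoptions(precision=4,suppress=True)
print("disc",bp("wrist",(281,177),.093),"top",bp("wrist",(282,196),.167))
Q=np.array([bp("wrist",p,.09) for p in((248,137),(328,163),(306,222),(231,204))]);print(Q,Q.mean(0),np.linalg.norm(Q-np.roll(Q,1,0),axis=1))
im=cv2.imread("pics/w1.png")[120:240,210:350]
cv2.imwrite("pics/w1z.png",cv2.resize(im,None,fx=5,fy=5,interpolation=cv2.INTER_CUBIC))
```

```text
disc [0.5153 0.1223] top [0.5146 0.1205]
[[0.5444 0.1719]
 [0.5485 0.0775]
 [0.473  0.0744]
 [0.4633 0.1666]] [0.5073 0.1226] [0.0813 0.0946 0.0756 0.0927]
```

View pics/w1z.png

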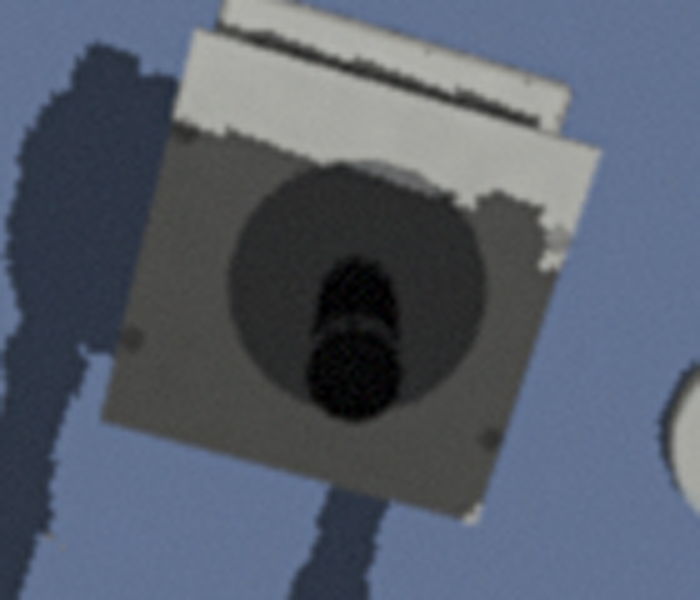

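The zoom gives disc centre (358,286), handle top (353,376), and plate corners (193,30), (602,148), (473,522) and (102,420), all in crop pixels.

Run:
```python
from h import *
np.set_printoptions(precision=4,suppress=True)
c=lambda u,v:(210+(u+.5)/5-.5,120+(v+.5)/5-.5)
print("disc",bp("wrist",c(358,286),.093),"top",bp("wrist",c(353,376),.167))
Q=np.array([bp("wrist",c(*p),.09) for p in((193,30),(602,148),(473,522),(102,420))]);print(Q.mean(0),np.linalg.norm(Q-np.roll(Q,1,0),axis=1))
```

```text
disc [0.5156 0.1221] top [0.5151 0.1224]
[0.5132 0.1251] [0.093  0.0944 0.094  0.0926]
```

>>> {"method": "carry_out", "body": {"increments": [[[3, 4, -30], 0, 85], [[3, 4, -65], 0, 85], [[3, 4, -95], 0, 85], [[3, 4, -120], 0, 85], [[3, 4, -133], 0, 85], [[3, 4, -139], 0, 85], [[3, 4, -139], 0, 85], [[3, 4, -139], 0, 60], [[3, 4, -139], 0, 40], [[3, 4, -139], 0, 30]], "newtons": 40}}

```text
time_s: 3.05
ee_pos: [0.5144, 0.1218, 0.1131]
ee_rot: [0.984, 0.177, 0.001, 0.0]
force: [-0.6, -0.5, 0.7]
opening: 0.0432
finger_force: 0.0
```

>>> {"method": "carry_out", "body": {"increments": [[[0, 0, 0], 0, 24], [[0, 0, 0], 0, 20], [[0, 0, 0], 0, 16], [[0, 0, 0], 0, 10], [[0, 0, 0], 0, 5], [[0, 0, 0], 0, 5], [[0, 0, 0], 0, 5], [[0, 0, 0], 0, 5]], "newtons": 40}}

```text
time_s: 3.85
ee_pos: [0.5141, 0.1219, 0.1125]
ee_rot: [0.984, 0.177, 0.0, 0.0]
force: [0.4, -0.2, 2.9]
opening: 0.0161
finger_force: 39.3
```

>>> {"method": "carry_out", "body": {"increments": [[[0, 0, 5], 0, 5], [[0, 0, 15], 0, 5], [[0, 0, 35], 0, 5], [[0, 0, 60], 0, 5], [[0, 0, 85], 0, 5], [[0, 0, 110], 0, 5], [[0, 0, 125], 0, 5], [[0, 0, 130], 0, 5], [[0, 0, 130], 0, 5], [[0, 0, 130], 0, 5]]}}

```text
time_s: 4.85
ee_pos: [0.5134, 0.1218, 0.2415]
ee_rot: [0.984, 0.177, -0.001, -0.0]
force: [0.3, 0.8, -1.0]
opening: 0.0167
finger_force: 39.0
```

Run:
```python
from h import *
from station import readout
import cv2
s=readout.get_state();print(s["ee_pos"],s["opening"],s["finger_force"])
a=imaging.read_camera("scene")[100:350,120:360,::-1];b=imaging.read_camera("wrist")[:,:,::-1]
cv2.imwrite("pics/l1.png",np.hstack([cv2.resize(a,None,fx=1.68,fy=1.68),b[:, :390]]))
i=imaging.camera_info("scene");V=i["view"];p=V@[*(s["ee_pos"]-[0,0,.0965]),1];q=i["intrinsics"]@p[:3];q=q[:2]/q[2];print("pred tip",q,(q-[120,100])*1.68)
```

```text
[0.51341894 0.12184009 0.24151937] 0.01666901219638407 39.003058075904846
pred tip [218.81203699 241.82341501] [166.00422214 238.26333721]
```

View pics/l1.png

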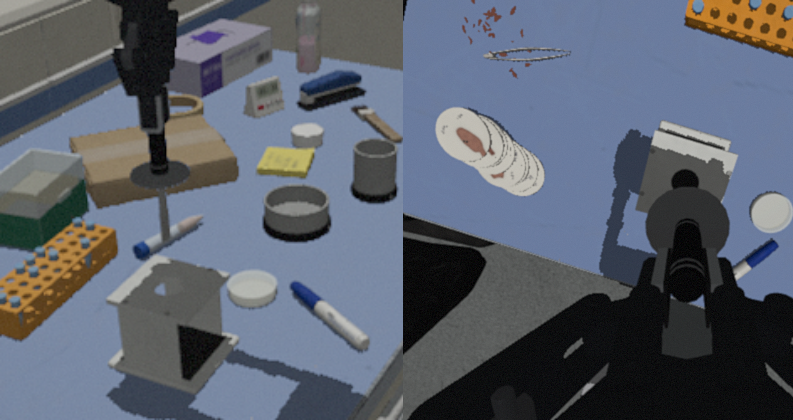

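The spatula is lifted and upright. Its tip is at about (166,241) in the crop, where I predicted (166,238). Next is the transfer to the pot.

>>> {"method": "carry_out", "body": {"increments": [[[0, -10, 0], 0, 5], [[-3, -30, 0], 0, 5], [[-6, -60, 0], 0, 5], [[-9, -90, 0], 0, 5], [[-12, -120, 0], 0, 5], [[-15, -150, 0], 0, 5], [[-18, -180, 0], 0, 5], [[-20, -210, 0], 0, 5], [[-20, -230, 0], 0, 5], [[-20, -240, 0], 0, 5]]}}

```text
time_s: 5.95
ee_pos: [0.4934, -0.1203, 0.2419]
ee_rot: [0.984, 0.176, -0.0, 0.0]
force: [-0.5, 0.2, -0.0]
opening: 0.0165
finger_force: 39.0
```

>>> {"method": "carry_out", "body": {"increments": [[[-2, -30, 0], 0, 5], [[-5, -60, 0], 0, 5], [[-8, -90, 0], 0, 5], [[-12, -120, 0], 0, 5], [[-15, -150, 0], 0, 5], [[-18, -175, 0], 0, 5], [[-20, -190, 0], 0, 5], [[-21, -200, 0], 0, 5], [[-21, -200, 0], 0, 5], [[-21, -200, 0], 0, 5]]}}

```text
time_s: 6.95
ee_pos: [0.4731, -0.3173, 0.2422]
ee_rot: [0.984, 0.177, 0.0, -0.0]
force: [-0.3, 0.3, -1.4]
opening: 0.0163
finger_force: 39.1
```

Run:
```python
from h import *
from station import readout
import cv2
s=readout.get_state();print(s["ee_pos"],s["opening"],s["finger_force"])
a=imaging.read_camera("scene")[60:250,260:430,::-1];b=imaging.read_camera("top")[150:290,300:460,::-1];
cv2.imwrite("pics/p1.png",np.hstack([cv2.resize(a,(400,447)),cv2.resize(b,(400,447))]))
```

```text
[ 0.47305347 -0.31728439  0.24224262] 0.016284091657445578 39.102224707603455
```

View pics/p1.png

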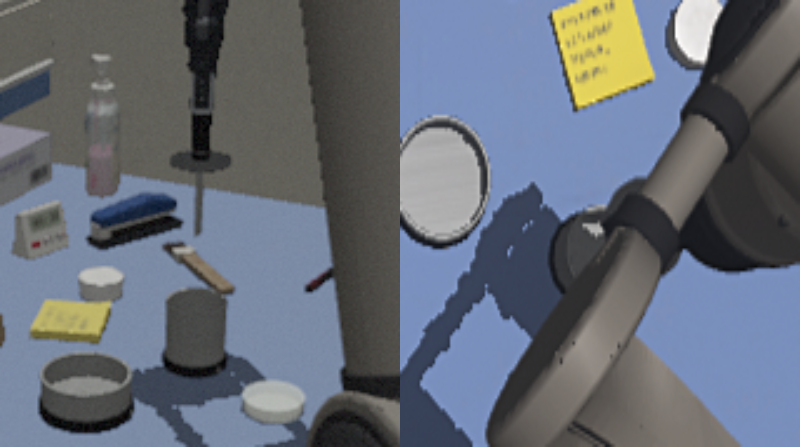

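The tip, at (197,236) in the crop, sits directly above the pot mouth at about (195,300), and the pot hasn't moved. I'll lower 101 mm, which puts the tip about 28 mm below the rim.

>>> {"method": "carry_out", "body": {"increments": [[[0, 0, -15], 0, 5], [[0, 0, -30], 0, 5], [[0, 0, -45], 0, 5], [[0, 0, -60], 0, 5], [[0, 0, -72], 0, 5], [[0, 0, -84], 0, 5], [[0, 0, -94], 0, 5], [[0, 0, -101], 0, 5], [[0, 0, -101], 0, 5], [[0, 0, -101], 0, 5]]}}

```text
time_s: 8.05
ee_pos: [0.4731, -0.3183, 0.1416]
ee_rot: [0.984, 0.177, 0.0, 0.0]
force: [0.2, -0.0, -0.1]
opening: 0.0167
finger_force: 39.1
```

>>> {"method": "carry_out", "body": {"increments": [[[0, 0, 0], 0, 5], [[0, 0, 0], 0, 5], [[0, 0, 0], 0, 5], [[0, 0, 0], 0, 5], [[0, 0, 0], 0, 5]]}}

```text
time_s: 8.55
ee_pos: [0.4729, -0.3182, 0.1414]
ee_rot: [0.984, 0.177, 0.0, 0.0]
force: [-0.3, -0.2, -0.0]
opening: 0.0165
finger_force: 39.1
```

Run:
```python
from h import *
from station import readout
import cv2
s=readout.get_state();print(s["ee_pos"],s["force"],s["opening"])
a=imaging.read_camera("scene")[110:250,290:400,::-1]
cv2.imwrite("pics/p2.png",cv2.resize(a,None,fx=4,fy=4))
```

```text
[ 0.47293342 -0.31817386  0.14143378] [-0.29741479 -0.17679881 -0.04867068] 0.016516126753152924
```

View pics/p2.png

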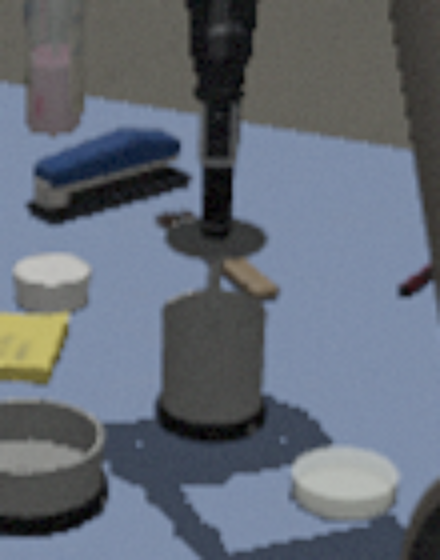

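The shaft goes into the mouth at about (215,275), with no contact force. Now I'll lift out and return to the stand.

>>> {"method": "carry_out", "body": {"increments": [[[0, 0, 10], 0, 5], [[0, 0, 30], 0, 5], [[0, 0, 55], 0, 5], [[0, 0, 80], 0, 5], [[0, 0, 95], 0, 5], [[0, 0, 101], 0, 5], [[1, 5, 101], 0, 5], [[3, 25, 101], 0, 5], [[6, 55, 101], 0, 5], [[9, 85, 101], 0, 5]]}}

```text
time_s: 9.6
ee_pos: [0.4813, -0.2306, 0.2409]
ee_rot: [0.984, 0.177, -0.001, -0.001]
force: [0.5, -0.4, -1.3]
opening: 0.0167
finger_force: 39.1
```

>>> {"method": "carry_out", "body": {"increments": [[[3, 30, 0], 0, 5], [[6, 60, 0], 0, 5], [[9, 90, 0], 0, 5], [[12, 120, 0], 0, 5], [[15, 150, 0], 0, 5], [[18, 180, 0], 0, 5], [[21, 210, 0], 0, 5], [[24, 235, 0], 0, 5], [[26, 255, 0], 0, 5], [[26, 265, 0], 0, 5]]}}

```text
time_s: 10.6
ee_pos: [0.5067, 0.0347, 0.2413]
ee_rot: [0.984, 0.178, -0.001, -0.001]
force: [-0.1, 0.3, -0.6]
opening: 0.0169
finger_force: 39.1
```

>>> {"method": "carry_out", "body": {"increments": [[[2, 25, 0], 0, 5], [[4, 50, 0], 0, 5], [[5, 70, 0], 0, 5], [[6, 84, 0], 0, 5], [[6, 90, 0], 0, 5], [[6, 90, 0], 0, 5], [[6, 90, 0], 0, 5], [[6, 90, 0], 0, 5]]}}

```text
time_s: 11.4
ee_pos: [0.5139, 0.1211, 0.2423]
ee_rot: [0.984, 0.176, -0.0, 0.0]
force: [-0.2, 0.1, -1.3]
opening: 0.0165
finger_force: 39.1
```

>>> {"method": "carry_out", "body": {"increments": [[[-1, 1, -15], 0, 5], [[-1, 1, -35], 0, 5], [[-1, 1, -55], 0, 5], [[-1, 1, -75], 0, 5], [[-1, 1, -95], 0, 5], [[-1, 1, -110], 0, 5], [[-1, 1, -120], 0, 5], [[-1, 1, -126], 0, 5], [[-1, 1, -128], 0, 5], [[-1, 1, -128], 0, 5]]}}

```text
time_s: 12.4
ee_pos: [0.5132, 0.1228, 0.1146]
ee_rot: [0.984, 0.177, 0.0, 0.0]
force: [-0.0, 0.3, -0.6]
opening: 0.0164
finger_force: 39.1
```

>>> {"method": "carry_out", "body": {"increments": [[[0, 0, 0], 0, 5], [[0, 0, -1], 0, 5], [[0, 0, -1.5], 0, 5], [[0, 0, -2], 0, 5], [[0, 0, -2], 0, 5], [[0, 0, -2], 0, 5]]}}

```text
time_s: 13.0
ee_pos: [0.513, 0.1229, 0.1125]
ee_rot: [0.984, 0.177, 0.0, 0.0]
force: [-0.3, -0.9, 1.1]
opening: 0.0166
finger_force: 39.4
```

>>> {"method": "carry_out", "body": {"increments": [[[0, 0, 0], 0, 17], [[0, 0, 0], 0, 19], [[0, 0, 0], 0, 21], [[0, 0, 0], 0, 25], [[0, 0, 0], 0, 35], [[0, 0, 0], 0, 50], [[0, 0, 0], 0, 70], [[0, 0, 0], 0, 85], [[0, 0, 0], 0, 85], [[0, 0, 0], 0, 85]], "newtons": 20}}

```text
time_s: 14.0
ee_pos: [0.5129, 0.1229, 0.1123]
ee_rot: [0.984, 0.177, -0.0, 0.0]
force: [0.0, -0.1, -0.2]
opening: 0.0845
finger_force: 0.0
```

>>> {"method": "carry_out", "body": {"increments": [[[0, 0, 0], 0, 85], [[0, 0, 0], 0, 85], [[0, 0, 10], 0, 85], [[0, 0, 30], 0, 85], [[0, 0, 60], 0, 85], [[0, 0, 90], 0, 85], [[0, 0, 120], 0, 85], [[0, 0, 140], 0, 85], [[0, 0, 150], 0, 85], [[0, 0, 150], 0, 85]]}}

```text
time_s: 15.0
ee_pos: [0.5135, 0.1229, 0.2638]
ee_rot: [0.984, 0.177, 0.002, 0.0]
force: [-0.2, -0.4, 0.1]
opening: 0.0848
finger_force: 0.0
```

Run:
```python
from h import *
from station import readout
import cv2
s=readout.get_state();print(s["ee_pos"],s["force"],s["opening"])
a=imaging.read_camera("scene")[140:340,150:390,::-1];b=imaging.read_camera("wrist")[80:280,200:440,::-1]
cv2.imwrite("pics/f1.png",np.hstack([cv2.resize(x,(400,333)) for x in(a,b)]))
```

```text
[0.51346991 0.12292017 0.26384608] [-0.24768208 -0.41314648  0.09282937] 0.08479782450221901
```

View pics/f1.png

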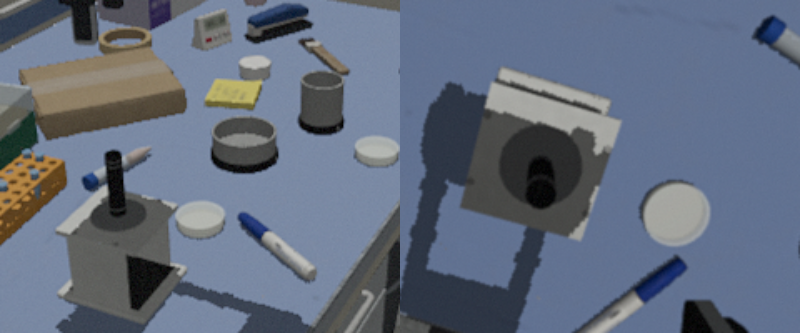

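The spatula hangs upright with its disc flat on the plate (disc at about (118,215) in the left crop). Both pots stand where they were, and the gripper is clear.

```bash
python3 -c "
from station import workorder
print(workorder.close_job())"
```

```text
the job is handed in; nothing more can be done
None
```

The spatula's tip was dipped about half-way (roughly 28 mm) into the narrow, tall pot without contact, and the spatula now hangs upright in its stand with the guard disc flat and the gripper clear; I handed the job in at about 15 s, and no verdict was returned.

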